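Park the airbrush compressor just past compression

TASK

Park the airbrush compressor for its next start: by its black knob turn the red flywheel clockwise, feeling the compression build up and fall away again, and leave it standing just past top dead centre, where the resistance has eased and it has not kicked over. Once it stands there by itself with your hand off it, swing the yellow lock lever fully over to its other side. Leave the paints and tools around it where they are.

Things in the scene. Friction and masses are not known exactly. Their poses are not given: they have to be found in the camera images.
- compressor: Leaning airbrush compressor, bolted down; origin on the table straight below the middle of the flywheel, z up. Foot plate 200 (x) by 490 (y) by 12 mm, y from -260 to +230. The flywheel's axle leans 35 degrees towards -y: outward along the axle is (0,-0.574,0.819) here, uphill in the wheel's face is (0,0.819,0.574).
- axle (a point): Centre of the red flywheel's outer face, 140 mm straight above the compressor's origin; its axes are the compressor's. The wheel is 150 mm across, 16 mm thick. Its drag, about 6.4 N at the knob, holds it wherever compression is weaker than that. The forces given are for slow steady turning; during a pause on the climb the drag helps to hold, so the most felt may be only about 12 N in all.
- motor_top (a point): Outer end of the blue motor, a cylinder 80 mm across that stands parallel to the axle, uphill of the wheel, its near side 112 mm from the axle. It ends 175 mm outside the wheel's face and so overhangs the wheel: a vertical gripper does not fit over the knob, the tool must come in roughly along the leaning axle.
- wheel (a joint): Turn of the flywheel, rad, growing clockwise as seen looking at its face; no stops. At q the knob stands 50 mm from the axle: cos(0.1-q) along compressor x, sin(0.1-q) uphill. Starts at -0.25 to 0.25. Top dead centre (TDC) lies at 1.85 to 2.75, differs each time and cannot be seen, only felt.
- knob_grip (a point): Middle of the wheel's black knob: a free-spinning handle 22 mm across, 44 mm long, parallel to the axle; this point is 30 mm outside the wheel's face, the knob's foot 8 mm.
- hub (a point): Hub of the flywheel, on the axle 8 mm outside its face. Compression, once a turn, adds to the drag from about 1.8 rad before TDC, at most 11 N (0.8 rad before), nothing at TDC, and past TDC pushes onward: 0.1 rad past, the knob needs only about 4.4 N, and 0.2 past 2.4 N. Let go over 0.3 rad past it kicks on over; over 0.3 before, it springs back.
- lock (a joint): Yellow shaft-lock lever on the foot plate at compressor x 0, y -205 mm. Starts at 0 to 0.2 rad (leaning 0.5 rad to the compressor's -x: unlocked); 1.0 is fully over, leaning as far to +x (locked). Hinged about the compressor's y, 34 mm above the table; stays where it is left, moves with about 1 N.
- lock_tip (a point): Centre of the ball (26 mm across) at the tip of the yellow lever, 80 mm from its hinge.
- jar_a: Bystander: small paint jar, black cap, 42 mm across, 52 high; origin at its underside. Leave alone.
- jar_b: Bystander: small paint jar, blue cap, 40 mm across, 48 high; origin at its underside. Leave alone.
- tin: Bystander: small enamel tin, 46 mm across, 42 high; origin at its underside. Leave alone.
- dropper_a: Bystander: dropper bottle, black cap, 28 mm across, 85 high; origin at its underside. Leave alone.
- dropper_b: Bystander: dropper bottle, yellow cap, 28 mm across, 85 high; origin at its underside. Leave alone.
- bowl: Bystander: white plastic bowl, 120 mm across, 55 high; origin at its underside. Leave alone.
- brush: Bystander: brush lying flat; origin at its underside. Leave alone.
- driver: Bystander: screwdriver lying flat; origin at its underside. Leave alone.

How it is judged:
By the outcome, as a careful person would: the job done as asked, in the order asked, and still so for the second after the job is handed in, with the robot touching nothing.
It also fails if it takes over 58 s, if anything falls off the work surface, if the arm or the gripper's body presses on something with over 40 N, if the wrist force passes 120 N, or if a joint passes its speed limit or range.

ROBOT

A 7-joint arm with a two-finger parallel gripper is mounted at the origin on the work surface. World frame = base frame: x ahead of the robot, y to its left, z up, the work surface at z = 0. Lengths are in m, angles in rad, forces in N, time in s.
With the tool pointing down it reaches from about 0.35 to 0.9 m from the base axis. Payload 19.9 kg.
Tool frame: the origin (TCP) lies between the finger pads; the fingertips stand 19 mm ahead of it and the grasp point (between the pads) is the TCP; z points along the fingers, y is the direction in which the jaws open and shut (so a half turn about z gives the same grasp; the last joint's range is limited). The gripper opens to 94 mm and grips with 3 to 60 N. Pads are 16 mm wide; open, the fingers measure 119 mm over their backs; the gripper's body (75 mm by 177 mm) begins 78 mm behind the grasp point.
Start: joints at [-1.363, 0.417, -0.01, 1.614, 0.005, 1.111, -0.053], TCP at [0.154, 0.606, 0.224] pointing down, gripper open.
Joint ranges: [-2.81, 2.81], [-0.39, 2.02], [-1.27, 1.25], [0.06, 2.57], [-1.19, 4.33], [0.19, 2], [-2.82, 2.82]. Speed limits (rad/s): [1.89, 1.89, 2.39, 2.39, 3.01, 3.01, 3.01].

INTERFACE

Orientations are given as a 3x3 rotation matrix whose columns are the frame's x, y, z axes.
In Python, from rig import robot gives the robot as it stands. Calls block until the motion is done:
- robot.move_ptp(position, orientation): joint-space move of the TCP to a pose.
- robot.move_linear(position, velocity=0.15, frame=None, threshold=None): straight line of the TCP; frame=None keeps the orientation; velocity is the mean speed in m/s. With threshold (N) it stops when the force on the tool has changed by that much, and returns True; else False.
- robot.goto_joints(angles): joint-space move.
- robot.gripper_to(opening): finger opening in m; the grip force is fixed at half the most; returns when the fingers have stopped.
- robot.pause(seconds).
- robot.ik(position, orientation): joint angles nearest the present ones, or None.
- robot.get_state(): the state.
- robot.grab_frame(name): name is "scene" or "top" or "wrist"; returns the picture (480x640x3 uint8, red, green, blue); there is no depth.
- robot.camera_info(name): a dict with "fx", "fy", "cx", "cy" (pixels), "rvec" (rotation vector, rad) and "tvec" (3), from world to camera coordinates, as OpenCV has them. Camera axes: x right, y down, z forward; pixel columns grow to the right and rows downward; lengths in m; the calibration is good to about 2 mm. The wrist camera is an equidistant fisheye: a pixel r from the principal point sees the ray r / f radians off the axis. A picture is of the moment at which its call begins: read the wrist's pose just before it. camera_info takes no time and is no camera call; for the wrist camera it gives the pose at the moment of the call.
A pose or a line that the arm cannot do raises robot.PlanningError and nothing moves.
- robot.sign_off(): hands the job in, once; it reports no verdict.
The state is a dict: "time": time; "qpos": joint angles; "joint_vel": joint speeds; "effort": joint torques, N m; "ee_pos": TCP position; "tool_rot": TCP orientation; "force": force on the tool from outside, world axes, zero at the start; "moment": the same for the moment, N m; "opening": finger opening in m.
Only numpy, scipy, OpenCV 4.12 (cv2) and the standard library are available. Lean on these libraries where they do the work, as an engineer would, in place of code of your own. Each camera call takes 0.05 s, during which the arm holds its last target.

## Working session

There is one attempt and no reset: what is moved stays moved. The work goes in short steps, each a Python script; the robot and the scene stay as the last script left them, time stands still between calls to the robot, and variables do not carry over. Pictures are saved under pics/ and viewed, and the job is handed in when it is done.

```bash
ls; mkdir -p pics; python3 - <<'E'
from rig import robot
import cv2
for n in ("scene","top","wrist"):
    im=robot.grab_frame(n); cv2.imwrite(f"pics/{n}0.png",im[:,:,::-1]); print(n,robot.camera_info(n))
s=robot.get_state(); print(s)
E
```

```text
pics
scene {'fx': 579.4222014466551, 'fy': 579.4222014466551, 'cx': 314.4247674292657, 'cy': 233.45251569101532, 'rvec': array([ 1.68141501,  1.73640642, -0.8289639 ]), 'tvec': array([ 0.04691114, -0.19741345,  1.91423949])}
top {'fx': 516.8634027192754, 'fy': 516.8634027192754, 'cx': 317.0819074147933, 'cy': 238.91874680534588, 'rvec': array([ 2.15464823, -2.13134793,  0.12725214]), 'tvec': array([0.00705567, 0.6051707 , 1.55916438])}
wrist {'fx': 371.64829954431775, 'fy': 371.64829954431775, 'cx': 317.11371950957925, 'cy': 237.0565591893405, 'rvec': array([-2.33195136, -1.81144516, -0.20654335]), 'tvec': array([-0.62484157, -0.02389075,  0.38964479])}
{'time': 0.15, 'qpos': array([-1.36249989,  0.41782783, -0.01027102,  1.61397428,  0.00468831,
        1.11071659, -0.05301049]), 'joint_vel': array([-0.0009245 , -0.00160344,  0.00028322, -0.00151644, -0.00037921,
        0.00187092,  0.00060309]), 'effort': array([ 2.24234507e-03, -8.51523185e+01,  6.39697351e-01, -4.26140893e+01,
       -4.88029397e-02,  1.71177689e-02,  1.84555347e-04]), 'ee_pos': array([0.1544643 , 0.60535603, 0.22400067]), 'tool_rot': array([[-9.68953496e-01,  2.47243002e-01, -1.45773845e-04],
       [ 2.47243032e-01,  9.68953089e-01, -8.90863387e-04],
       [-7.90117208e-05, -8.99246760e-04, -9.99999593e-01]]), 'force': array([-1.0246415 ,  0.59988006, -0.43653105]), 'moment': array([-0.0180389 , -0.00855284, -0.03193924]), 'opening': 0.09376461388285577}
```

View pics/scene0.png

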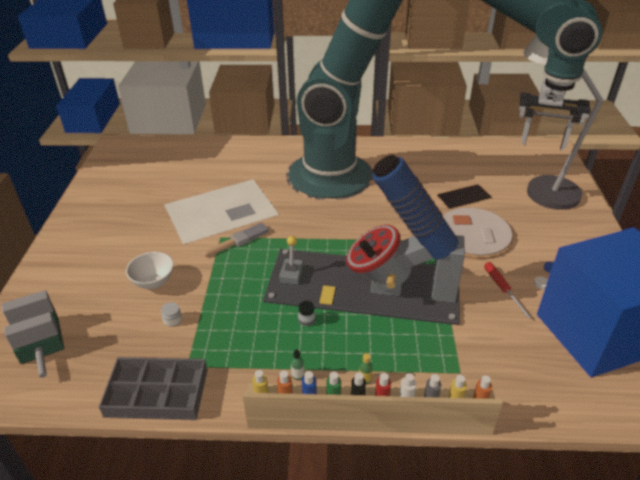

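View pics/top0.png

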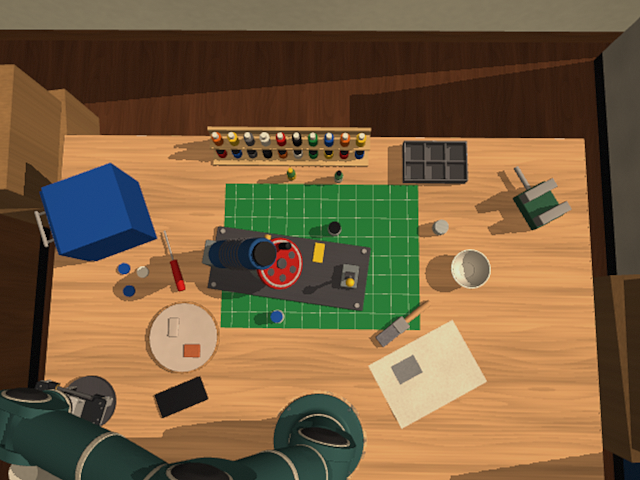

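View pics/wrist0.png

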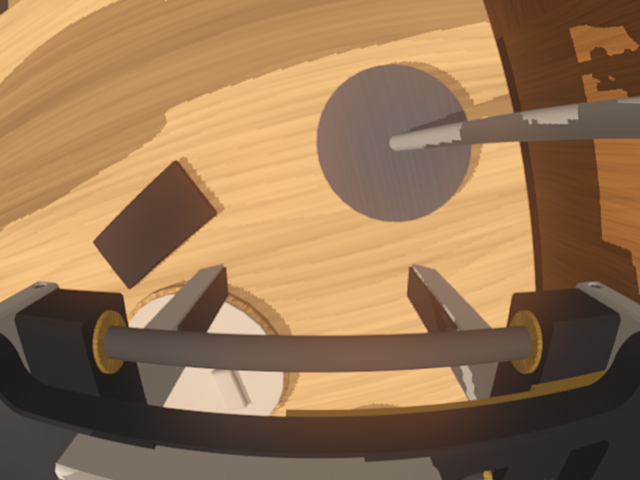

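```bash
python3 - <<'E'
import cv2
im=cv2.imread("pics/top0.png")[215:335,195:385]
cv2.imwrite("pics/topc.png",cv2.resize(im,None,fx=4.2,fy=4.2,interpolation=cv2.INTER_CUBIC))
im=cv2.imread("pics/scene0.png")[145:345,250:480]
cv2.imwrite("pics/scenec.png",cv2.resize(im,None,fx=3,fy=3,interpolation=cv2.INTER_CUBIC))
E
```

```text
(no output)
```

View pics/topc.png

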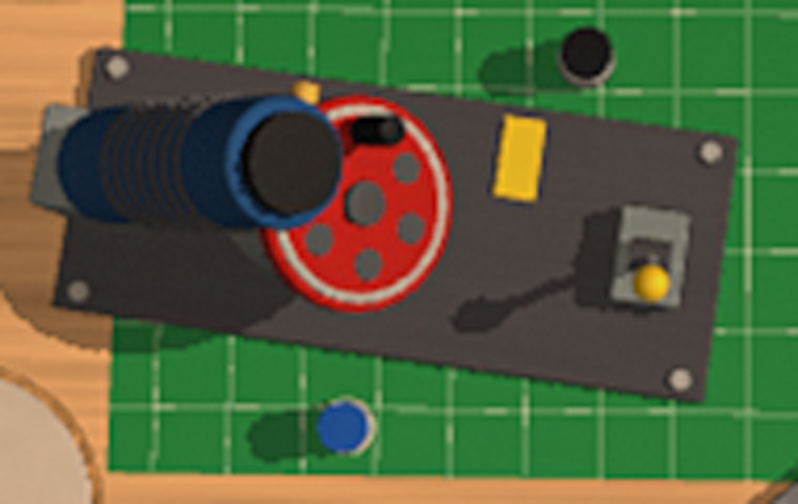

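View pics/scenec.png

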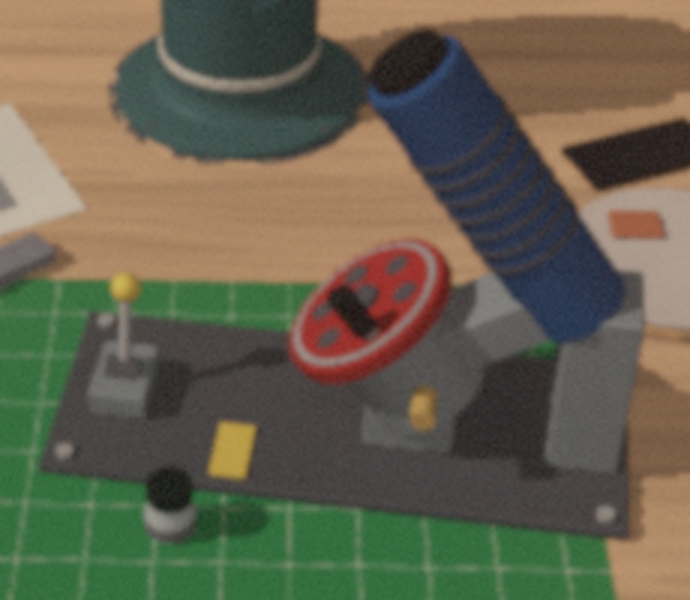

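```bash
cat > fit.py <<'E'
import numpy as np,cv2
from scipy.optimize import least_squares
from rig import robot
C={n:robot.camera_info(n) for n in("top","scene")}
def proj(n,P):
    c=C[n];K=np.array([[c['fx'],0,c['cx']],[0,c['fy'],c['cy']],[0,0,1]])
    return cv2.projectPoints(np.array(P,float).reshape(-1,1,3),c['rvec'],c['tvec'],K,None)[0].reshape(-1,2)
t=np.radians(35)
OUT=np.array([0,-np.sin(t),np.cos(t)]);UP=np.array([0,np.cos(t),np.sin(t)]);X=np.array([1.,0,0]);AX=np.array([0,0,.14])
def knob(q,h): return AX+.05*(np.cos(.1-q)*X+np.sin(.1-q)*UP)+h*OUT
def tip(l):
    a=-.5+l; return np.array([.08*np.sin(a),-.205,.034+.08*np.cos(a)])
def W(p,v):
    c,s=np.cos(p[2]),np.sin(p[2]); return np.array([[c,-s,0],[s,c,0],[0,0,1]])@v+np.array([p[0],p[1],0])
if __name__=="__main__":
    T=lambda u,v:(195+u/4.2,215+v/4.2); S=lambda u,v:(250+u/3,145+v/3)
    obs=[("top",T(100,47),lambda p:np.array([.1,.23,.012])),("top",T(737,137),lambda p:np.array([.1,-.26,.012])),
    ("top",T(703,402),lambda p:np.array([-.1,-.26,.012])),("top",T(53,303),lambda p:np.array([-.1,.23,.012])),
    ("scene",S(93,313),lambda p:np.array([-.1,-.26,.012])),("scene",S(43,467),lambda p:np.array([.1,-.26,.012])),
    ("scene",S(628,537),lambda p:np.array([.1,.23,.012])),
    ("top",T(365,203),lambda p:AX+.008*OUT),
    ("top",T(392,131),lambda p:knob(p[3],.052)),("scene",S(342,298),lambda p:knob(p[3],.052)),
    ("top",T(652,282),lambda p:tip(p[4])),("scene",S(125,288),lambda p:tip(p[4]))]
    f=lambda p:np.concatenate([proj(n,W(p,g(p)))[0]-uv for n,uv,g in obs])
    r=least_squares(f,[.6,.05,-.1,0,.1],loss='soft_l1'); print(r.x); print(f(r.x).reshape(-1,2).round(1))
    np.save("pose.npy",r.x)
E
python3 fit.py
```

```text
[ 0.52121129  0.11580149 -0.13522196 -0.20239175  0.20234053]
[[-1.1 -1.4]
 [ 0.5 -0.7]
 [-0.1 -0.2]
 [-0.9  0.2]
 [-1.3 -1.7]
 [-1.9 -1.5]
 [ 1.  -1.3]
 [ 0.3 -0.6]
 [-0.2 -1. ]
 [-1.  -2.6]
 [-0.7 -0.5]
 [ 0.4 -0.7]]
```

```bash
cat > h.py <<'E'
from fit import *
p=np.load("pose.npy")
Rc=np.array([[np.cos(p[2]),-np.sin(p[2]),0],[np.sin(p[2]),np.cos(p[2]),0],[0,0,1]])
def RT(s=1,rot=0.,tilt=0.):
    # tool z=-OUT (compr. frame), y = s*X rotated by rot about z
    z=-(np.cos(tilt)*OUT+np.sin(tilt)*UP)*1.0; y=s*X; x=np.cross(y,z)
    R=np.column_stack([x,y,z]); c,si=np.cos(rot),np.sin(rot)
    return Rc@R@np.array([[c,-si,0],[si,c,0],[0,0,1]])
E
python3 - <<'E'
from h import *
s=robot.get_state();c=robot.camera_info("wrist")
R=cv2.Rodrigues(c['rvec'])[0]; cam=-R.T@c['tvec']
print("cam in tool",s['tool_rot'].T@(cam-s['ee_pos'])); print("camera z in tool",s['tool_rot'].T@R.T[:,2])
for sg in(1,-1):
  for q in(-.2,.6,1.4,2.2,2.9):
    for h in(.03,.2): 
      P=W(p,knob(q,h)); j=robot.ik(P,RT(sg)); print(sg,q,h,P.round(3),None if j is None else np.round(j,2))
E
```

```text
cam in tool [ 0.06496992  0.00051701 -0.16000569]
camera z in tool [-2.26845699e-01 -5.88359601e-04  9.73930533e-01]
1 -0.2 0.03 [0.568 0.104 0.173] [-0.54  0.54  0.8   1.92 -1.1   1.21  0.69]
1 -0.2 0.2 [0.555 0.008 0.312] [-0.6   0.47  1.14  1.77 -0.97  1.55  0.65]
1 0.6 0.03 [0.56  0.073 0.151] [-0.51  0.59  0.84  1.94 -1.14  1.25  0.79]
1 0.6 0.2 [ 0.547 -0.023  0.29 ] [-0.53  0.52  1.15  1.79 -0.99  1.57  0.74]
1 1.4 0.03 [0.527 0.058 0.137] [-0.52  0.59  0.89  2.02 -1.15  1.25  0.88]
1 1.4 0.2 [ 0.514 -0.039  0.276] [-0.49  0.45  1.1   1.87 -0.93  1.51  0.78]
1 2.2 0.03 [0.489 0.067 0.14 ] [-0.58  0.53  0.93  2.11 -1.14  1.22  0.9 ]
1 2.2 0.2 [ 0.476 -0.029  0.279] [-0.58  0.37  1.17  1.95 -0.88  1.47  0.77]
1 2.9 0.03 [0.47  0.092 0.155] [-0.63  0.44  0.91  2.16 -1.09  1.15  0.82]
1 2.9 0.2 [ 0.457 -0.005  0.294] [-0.68  0.25  1.18  1.99 -0.8   1.4   0.66]
-1 -0.2 0.03 [0.568 0.104 0.173] [-0.6   0.58  0.9   1.92 -1.14  1.26 -2.42]
-1 -0.2 0.2 [0.555 0.008 0.312] [-0.57  0.44  1.08  1.77 -0.95  1.52 -2.51]
-1 0.6 0.03 [0.56  0.073 0.151] [-0.54  0.62  0.9   1.94 -1.16  1.28 -2.33]
-1 0.6 0.2 [ 0.547 -0.023  0.29 ] [-0.5   0.49  1.08  1.79 -0.96  1.53 -2.42]
-1 1.4 0.03 [0.527 0.058 0.137] [-0.52  0.6   0.9   2.02 -1.15  1.26 -2.26]
-1 1.4 0.2 [ 0.514 -0.039  0.276] [-0.48  0.44  1.09  1.87 -0.92  1.5  -2.37]
-1 2.2 0.03 [0.489 0.067 0.14 ] [-0.56  0.52  0.9   2.11 -1.12  1.2  -2.26]
-1 2.2 0.2 [ 0.476 -0.029  0.279] [-0.53  0.33  1.09  1.95 -0.85  1.44 -2.4 ]
-1 2.9 0.03 [0.47  0.092 0.155] [-0.75  0.53  1.09  2.16 -1.17  1.26 -2.26]
-1 2.9 0.2 [ 0.457 -0.005  0.294] [-0.62  0.21  1.08  1.99 -0.77  1.38 -2.51]
```

```bash
python3 - <<'E'
from h import *
R=RT(-1)
s=robot.get_state()
print(robot.ik([.154,.606,.52],s['tool_rot']), robot.ik(W(p,knob(p[3],.30))+[-.05,0,.15],R),robot.ik(W(p,knob(p[3],.22)),R))
robot.move_linear([.154,.606,.50],velocity=.3)
robot.move_ptp(W(p,knob(p[3],.30))+[-.05,0,.15],R)
s=robot.get_state(); print(s['time'],s['qpos'].round(2),s['ee_pos'])
cv2.imwrite("pics/scene1.png",robot.grab_frame("scene")[:,:,::-1])
cv2.imwrite("pics/wrist1.png",robot.grab_frame("wrist")[:,:,::-1])
E
```

```text
[-1.37355564e+00  3.25011683e-01  3.58943978e-03  1.09612295e+00
 -1.12419698e-03  1.72136192e+00 -4.93593500e-02] [-0.52107343  0.1662865   1.07596376  1.45692032 -0.72195096  1.82938325
 -2.81955582] [-0.54683335  0.42674583  1.08481264  1.74858577 -0.92572797  1.54569478
 -2.52682865]
3.8333 [-0.52  0.17  1.08  1.46 -0.72  1.83 -2.82] [ 0.49713772 -0.04836206  0.54412429]
```

View pics/scene1.png

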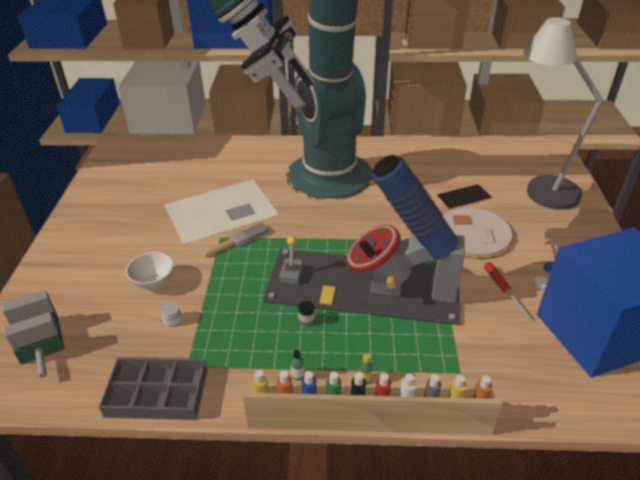

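View pics/wrist1.png

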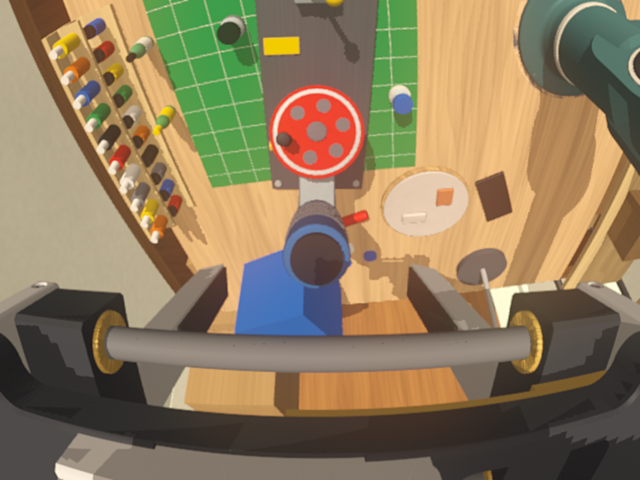

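```bash
python3 - <<'E'
import cv2
im=cv2.imread("pics/wrist1.png")[75:195,240:400]
cv2.imwrite("pics/wrist1c.png",cv2.resize(im,None,fx=5,fy=5,interpolation=cv2.INTER_CUBIC))
E
cat >> h.py <<'E'
def wproj(c,P):
    Q=cv2.Rodrigues(c['rvec'])[0]@P+c['tvec']; r=np.hypot(Q[0],Q[1]); th=np.arctan2(r,Q[2])
    return np.array([c['cx']+c['fx']*th*Q[0]/r,c['cy']+c['fy']*th*Q[1]/r])
E
python3 - <<'E'
from h import *
c=robot.camera_info("wrist")
for P in(AX+.008*OUT,knob(p[3],.052),knob(p[3],.008),AX+.152*UP+.175*OUT): 
  u=wproj(c,W(p,P)); print(u, (u-[240,75])*5)
E
```

```text
[316.18797314 132.56120136] [380.93986569 287.80600682]
[282.63986413 141.50099815] [213.19932067 332.50499076]
[285.24254569 142.31251983] [226.21272844 336.56259914]
[315.79221022 258.8736595 ] [378.96105108 919.36829749]
```

View pics/wrist1c.png

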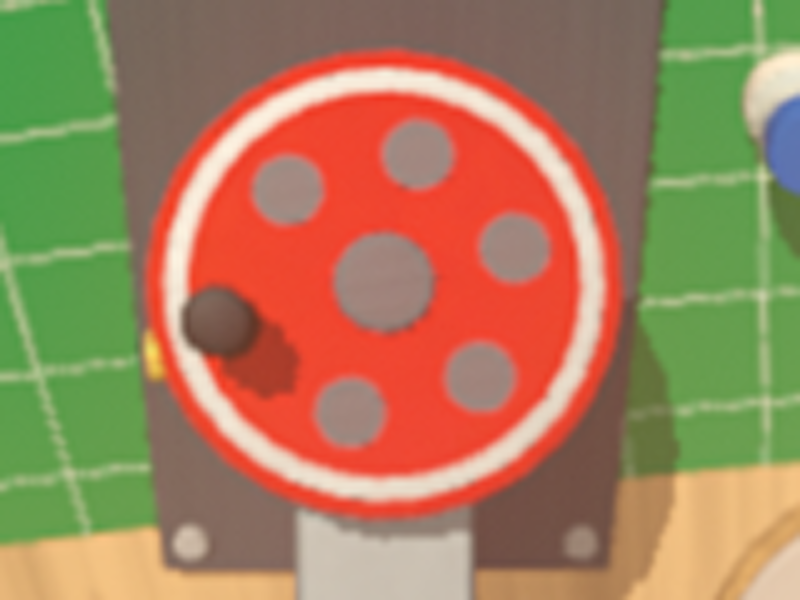

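```bash
python3 - <<'E'
from h import *
p[3]=-.185; R=RT(-1)
robot.move_linear(W(p,knob(p[3],.11)),velocity=.25,frame=R)
robot.gripper_to(.055)
robot.pause(.2)
s=robot.get_state(); print(s['time'],s['qpos'].round(2),s['ee_pos'],s['force'],s['opening'])
c=robot.camera_info("wrist");im=robot.grab_frame("wrist")[:,:,::-1]
cv2.imwrite("pics/wrist2.png",im)
for P in(AX+.008*OUT,knob(p[3],.052),knob(p[3],.008),AX+.152*UP+.175*OUT): 
  print(wproj(c,W(p,P)))
E
```

```text
6.375 [-0.54  0.47  0.91  1.87 -1.    1.34 -2.5 ] [0.56179493 0.0582258  0.23813523] [-0.05611476  0.7303703  -0.48999641] 0.05485966855832624
[383.87691881 223.84112314]
[317.78566001 260.05125727]
[317.70575903 242.72171504]
[407.93575674 568.04720043]
```

View pics/wrist2.png

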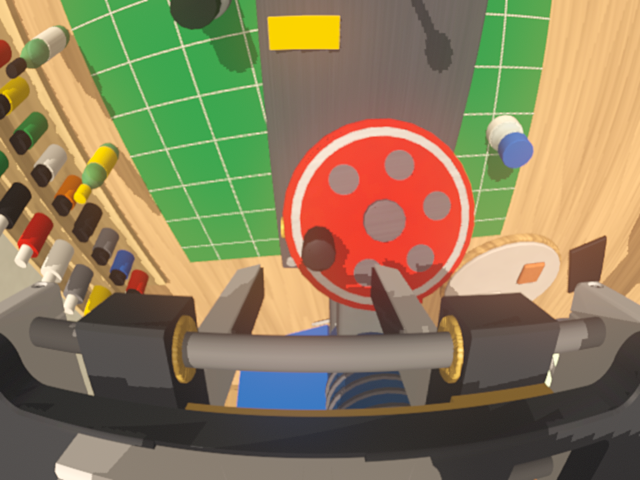

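```bash
python3 - <<'E'
from h import *
p[3]=-.185; p[1]-=.0018; np.save("pose.npy",p); R=RT(-1)
print(robot.move_linear(W(p,knob(p[3],.032)),velocity=.1,frame=R,threshold=12))
s=robot.get_state(); print(s['time'],s['ee_pos'],s['force'])
np.save("f0.npy",s['force'])
robot.gripper_to(.015)
robot.pause(.3)
for i in range(3):
    s=robot.get_state(); print(s['time'],s['ee_pos'],Rc.T@s['force'],s['opening']); robot.pause(.05)
cv2.imwrite("pics/wrist3.png",robot.grab_frame("wrist")[:,:,::-1])
cv2.imwrite("pics/scene3.png",robot.grab_frame("scene")[:,:,::-1])
E
```

```text
False
7.3417 [0.56808087 0.10027408 0.17465732] [ 0.31007112 -0.69148507 -0.19700748]
8.2583 [0.56721163 0.10070779 0.17422733] [-6.21888327 -2.56253042  4.14894585] 0.021748970595157697
8.3083 [0.56722341 0.10070642 0.17423447] [-5.53217191 -2.51351919  3.56745874] 0.021619430419922564
8.3583 [0.56720135 0.10072035 0.17421406] [-5.98961771 -1.44796422  4.41748395] 0.02162460592104983
```

View pics/wrist3.png

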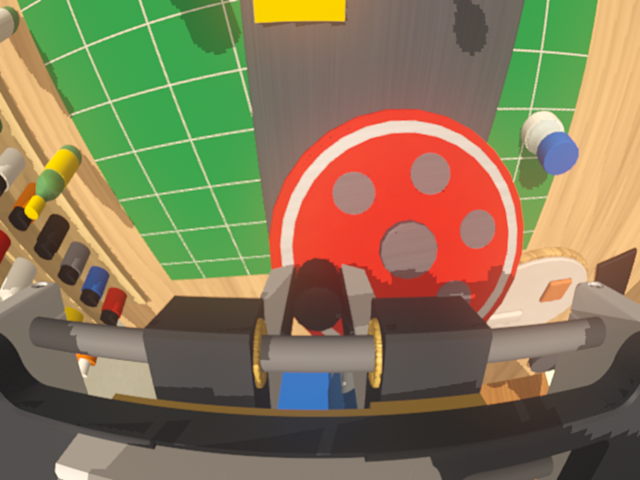

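View pics/scene3.png

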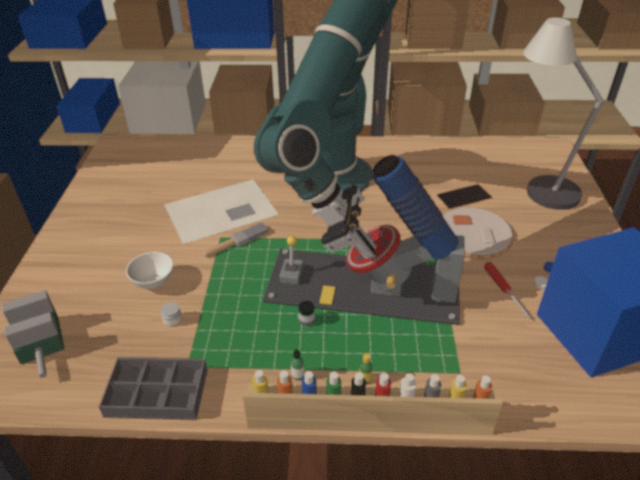

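```bash
cat > turn.py <<'E'
from h import *
import json,os
R=RT(-1)
def state():
    try: return json.load(open("turn.json"))
    except Exception: return None
def uv(P):  # world -> compressor plane coordinates
    d=Rc.T@(np.array(P)-[p[0],p[1],0])-AX
    return np.array([d[0],d@UP,d@OUT])
def world(a): return W(p,AX+a[0]*X+a[1]*UP+a[2]*OUT)
f0=np.load("f0.npy")
def read(n=3,dt=.04):
    F=[];A=[]
    for i in range(n):
        s=robot.get_state();F.append(Rc.T@(s['force']-f0));A.append(uv(s['ee_pos']))
        if i<n-1: robot.pause(dt)
    F=np.mean(F,0);A=np.mean(A,0);return s['time'],np.array([F[0],F@UP,F@OUT]),A
def start():
    t,f,a=read(); phi=.1-p[3]
    st=dict(c=[a[0]-.05*np.cos(phi),a[1]-.05*np.sin(phi)],h=a[2],qc=p[3],dr=0.,log=[]); return st
def step(st,qn,v=.03):
    phi=.1-qn; r=.05+st['dr']
    robot.move_linear(world([st['c'][0]+r*np.cos(phi),st['c'][1]+r*np.sin(phi),st['h']]),velocity=v,frame=R)
    s=robot.get_state();Fi=Rc.T@(s['force']-f0);fi=np.array([Fi[0],Fi@UP])
    t,f,a=read()
    ph=np.arctan2(a[1]-st['c'][1],a[0]-st['c'][0]); q=(.1-ph+1)%(2*np.pi)-1
    er=np.array([np.cos(ph),np.sin(ph)]); et=np.array([np.sin(ph),-np.cos(ph)])
    fr=f[:2]@er; ft=-f[:2]@et; fti=-fi@et
    st['dr']+=np.clip(.4*fr/6500,-.001,.001); st['qc']=qn
    st['log'].append([t,qn,q,fti,ft,fr,f[2],a[0],a[1]])
    print("t%.2f qc%.3f q%.3f  Ft_imm %.1f Ft %.1f Fr %.1f Fh %.1f dr %.4f r %.4f"%(t,qn,q,fti,ft,fr,f[2],st['dr'],np.hypot(a[0]-st['c'][0],a[1]-st['c'][1])))
    json.dump(st,open("turn.json","w")); return q,ft,fr
E
python3 - <<'E'
from turn import *
st=start(); print(st)
for k in range(5):
    q,ft,fr=step(st,st['qc']+.1)
    if max(abs(ft),abs(fr))>30: break
E
```

```text
{'c': [np.float64(-0.000622271549563784), np.float64(-0.00012853760778562366)], 'h': np.float64(0.03203468133849624), 'qc': np.float64(-0.185), 'dr': 0.0, 'log': []}
t8.99 qc-0.085 q-0.084  Ft_imm 1.7 Ft 1.5 Fr -3.1 Fh 2.1 dr -0.0002 r 0.0499
t9.39 qc0.015 q0.016  Ft_imm 2.0 Ft 2.1 Fr -3.0 Fh 2.4 dr -0.0004 r 0.0498
t9.79 qc0.115 q0.114  Ft_imm 2.1 Ft 2.7 Fr -2.6 Fh 2.5 dr -0.0005 r 0.0497
t10.19 qc0.215 q0.212  Ft_imm 4.3 Ft 4.0 Fr -2.0 Fh 2.0 dr -0.0007 r 0.0496
t10.59 qc0.315 q0.311  Ft_imm 5.7 Ft 5.1 Fr -1.3 Fh 2.4 dr -0.0007 r 0.0495
```

```bash
python3 - <<'E'
from turn import *
st=state()
for k in range(10):
    q,ft,fr=step(st,st['qc']+.1)
    if max(abs(ft),abs(fr))>25: break
    L=[l[4] for l in st['log']]
    if len(L)>3 and max(L)>8 and ft<max(L)-3: break
E
```

```text
t10.99 qc0.415 q0.411  Ft_imm 4.8 Ft 5.3 Fr -1.1 Fh 1.5 dr -0.0008 r 0.0494
t11.39 qc0.515 q0.511  Ft_imm 6.5 Ft 6.5 Fr -0.6 Fh 1.0 dr -0.0008 r 0.0493
t11.79 qc0.615 q0.610  Ft_imm 7.2 Ft 7.2 Fr -0.9 Fh 1.3 dr -0.0009 r 0.0492
t12.19 qc0.715 q0.707  Ft_imm 7.2 Ft 7.8 Fr -1.1 Fh 1.0 dr -0.0010 r 0.0492
t12.59 qc0.815 q0.804  Ft_imm 9.2 Ft 8.9 Fr -1.3 Fh 0.9 dr -0.0010 r 0.0492
t12.99 qc0.915 q0.901  Ft_imm 9.5 Ft 9.2 Fr -1.4 Fh -0.5 dr -0.0011 r 0.0491
t13.39 qc1.015 q0.999  Ft_imm 9.4 Ft 9.8 Fr -0.9 Fh -1.0 dr -0.0012 r 0.0491
t13.79 qc1.115 q1.097  Ft_imm 10.3 Ft 9.9 Fr -0.6 Fh -1.7 dr -0.0012 r 0.0491
t14.19 qc1.215 q1.196  Ft_imm 10.7 Ft 10.3 Fr -1.6 Fh -2.5 dr -0.0013 r 0.0490
t14.58 qc1.315 q1.297  Ft_imm 10.8 Ft 10.8 Fr -1.0 Fh -2.7 dr -0.0014 r 0.0490
```

```bash
python3 - <<'E'
from turn import *
st=state()
for k in range(8):
    q,ft,fr=step(st,st['qc']+.08)
    if max(abs(ft),abs(fr))>25: break
    L=[l[4] for l in st['log']]
    if ft<max(L)-3.5: break
E
```

```text
t14.95 qc1.395 q1.376  Ft_imm 10.3 Ft 10.5 Fr -0.8 Fh -3.3 dr -0.0014 r 0.0490
t15.32 qc1.475 q1.456  Ft_imm 10.2 Ft 10.2 Fr -0.3 Fh -3.6 dr -0.0015 r 0.0490
t15.68 qc1.555 q1.537  Ft_imm 9.7 Ft 9.8 Fr -0.5 Fh -3.5 dr -0.0015 r 0.0490
t16.05 qc1.635 q1.618  Ft_imm 8.1 Ft 8.4 Fr -1.0 Fh -3.4 dr -0.0015 r 0.0491
t16.42 qc1.715 q1.699  Ft_imm 8.1 Ft 8.7 Fr -0.8 Fh -3.7 dr -0.0016 r 0.0491
t16.77 qc1.795 q1.781  Ft_imm 7.5 Ft 7.2 Fr -0.6 Fh -2.5 dr -0.0016 r 0.0491
```

```bash
python3 - <<'E'
from turn import *
st=state()
for k in range(5):
    q,ft,fr=step(st,st['qc']+.06)
    if max(abs(ft),abs(fr))>25 or ft<1.: break
E
```

```text
t17.11 qc1.855 q1.841  Ft_imm 7.4 Ft 7.3 Fr -0.5 Fh -2.9 dr -0.0017 r 0.0491
t17.44 qc1.915 q1.901  Ft_imm 5.4 Ft 6.1 Fr -0.0 Fh -2.4 dr -0.0017 r 0.0492
t17.77 qc1.975 q1.962  Ft_imm 5.4 Ft 5.6 Fr -0.0 Fh -1.9 dr -0.0017 r 0.0492
t18.11 qc2.035 q2.023  Ft_imm 4.8 Ft 5.0 Fr 0.4 Fh -1.1 dr -0.0016 r 0.0492
t18.44 qc2.095 q2.086  Ft_imm 4.6 Ft 4.6 Fr 2.4 Fh -0.0 dr -0.0015 r 0.0492
```

```bash
python3 - <<'E'
from turn import *
st=state()
for d in(2.06,2.035,2.06,2.095):
    step(st,d)
E
```

```text
t18.77 qc2.060 q2.064  Ft_imm -2.3 Ft -2.7 Fr 1.8 Fh 6.1 dr -0.0014 r 0.0492
t19.11 qc2.035 q2.042  Ft_imm -3.9 Ft -4.0 Fr 1.2 Fh 6.6 dr -0.0013 r 0.0492
t19.44 qc2.060 q2.052  Ft_imm 3.5 Ft 3.7 Fr 1.8 Fh 1.2 dr -0.0012 r 0.0492
t19.77 qc2.095 q2.085  Ft_imm 5.1 Ft 4.8 Fr 1.4 Fh 0.7 dr -0.0011 r 0.0492
```

```bash
python3 - <<'E'
from turn import *
st=state()
for d in(2.15,2.20,2.245,2.21,2.185,2.21,2.245):
    step(st,d)
E
```

```text
t20.11 qc2.150 q2.142  Ft_imm 3.7 Ft 3.7 Fr 1.9 Fh 2.1 dr -0.0010 r 0.0493
t20.44 qc2.200 q2.195  Ft_imm 2.9 Ft 2.8 Fr 1.5 Fh 3.0 dr -0.0009 r 0.0493
t20.77 qc2.245 q2.241  Ft_imm 3.1 Ft 2.8 Fr 1.7 Fh 4.3 dr -0.0008 r 0.0494
t21.11 qc2.210 q2.219  Ft_imm -5.7 Ft -5.3 Fr 0.5 Fh 9.3 dr -0.0008 r 0.0494
t21.44 qc2.185 q2.198  Ft_imm -8.4 Ft -7.4 Fr -0.0 Fh 10.9 dr -0.0008 r 0.0494
t21.77 qc2.210 q2.208  Ft_imm 0.9 Ft 0.7 Fr 0.6 Fh 6.4 dr -0.0007 r 0.0493
t22.11 qc2.245 q2.240  Ft_imm 1.5 Ft 1.6 Fr 0.9 Fh 4.5 dr -0.0007 r 0.0494
```

```bash
python3 - <<'E'
from turn import *
st=state()
robot.gripper_to(.05)
print(read()[1])
a=read()[2]
robot.move_linear(world([a[0],a[1],.12]),velocity=.12,frame=R,threshold=15)
robot.gripper_to(.004)
t,f,a=read(); print(t,f,a)
c=robot.camera_info("wrist"); im=robot.grab_frame("wrist")[:,:,::-1]; cv2.imwrite("pics/wrist4.png",im)
for q in(2.1,2.25,2.4): print(q,wproj(c,W(p,knob(q,.052))))
print(wproj(c,W(p,AX+.008*OUT)))
cv2.imwrite("pics/wrist4c.png",cv2.resize(im[100:330,200:500],None,fx=2.6,fy=2.6,interpolation=cv2.INTER_CUBIC))
E
```

```text
[-0.14847849  0.88561628 -0.25942563]
24.725 [ 0.07529067  0.63438833 -0.35342004] [-0.02737588 -0.04146058  0.1200059 ]
2.1 [307.40769675 249.48554139]
2.25 [317.74579142 254.97866474]
2.4 [327.03115537 261.82328462]
[282.78516735 290.86854132]
```

View pics/wrist4.png

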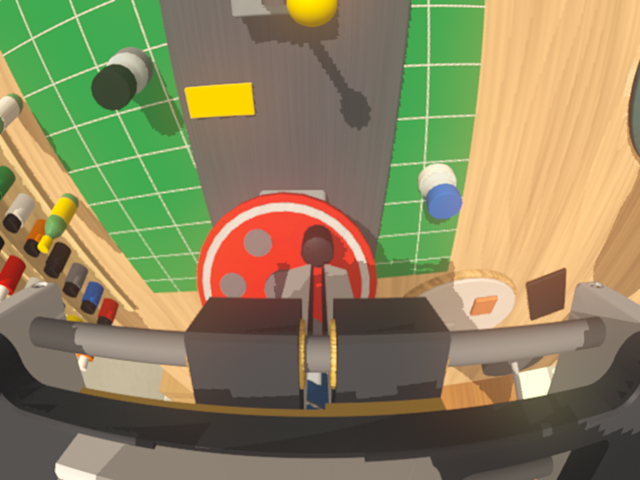

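```bash
cat >> turn.py <<'E'
def cw(x,y,z): return W(p,np.array([x,y,z]))
E
python3 - <<'E'
from turn import *
z0=.108; y0=-.205; back=.009
def P(x,b=back): return W(p,np.array([x,y0,z0])+b*OUT)
for x,b in((-.08,.12),(-.08,back),(.02,back)): print(P(x,b),robot.ik(P(x,b),R))
robot.move_linear(P(-.08,.12),velocity=.2,frame=R)
cc=robot.camera_info("wrist"); im=robot.grab_frame("wrist")[:,:,::-1]; cv2.imwrite("pics/wrist5.png",im)
for l in(0,.1,.2): print(l,wproj(cc,W(p,tip(l))))
print(robot.get_state()['time'])
E
```

```text
[ 0.4050266  -0.1465432   0.20629825] [-0.16049365  0.4590554   1.00814291  2.01348827 -0.81969198  1.45989833
 -2.04578129]
[ 0.41360956 -0.0834574   0.11537237] [-0.20236501  0.56902415  0.90483434  2.14128181 -0.99521813  1.29538624
 -1.95193448]
[ 0.51269671 -0.09693843  0.11537237] [-0.18844991  0.70334662  0.87071731  1.91962731 -1.07062025  1.38228451
 -2.05448663]
0 [264.60874123 232.75983928]
0.1 [255.07726265 236.05345463]
0.2 [245.20602853 238.67219836]
25.8667
```

View pics/wrist5.png

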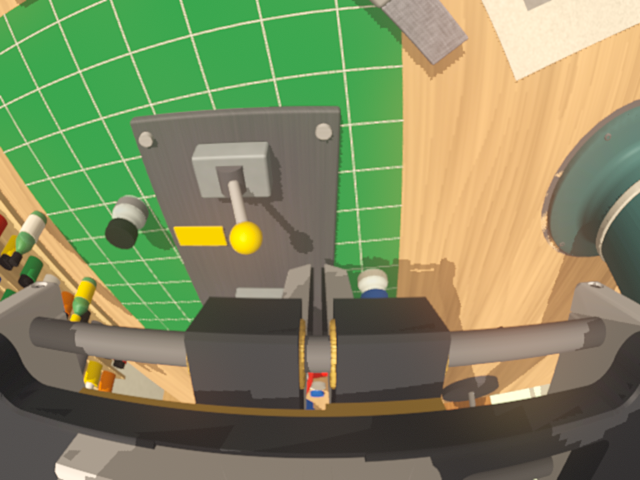

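```bash
python3 - <<'E'
from turn import *
z0=.108; y0=-.205; back=.009
def P(x,b=back,dz=0): return W(p,np.array([x,y0,z0+dz])+b*OUT)
print(robot.move_linear(P(-.08),velocity=.12,frame=R,threshold=8))
print(robot.move_linear(P(-.005),velocity=.06,frame=R,threshold=12),read()[1:])
print(robot.move_linear(P(.028,dz=-.003),velocity=.03,frame=R,threshold=7))
t,f,a=read(); print(t,f,a)
cv2.imwrite("pics/wrist6.png",robot.grab_frame("wrist")[:,:,::-1])
c=robot.camera_info("wrist")
for l in(.8,.9,1.): print(l,wproj(c,W(p,tip(l))))
E
```

```text
False
False (array([-0.50546786,  1.29452641, -0.4242977 ]), array([-0.00509341, -0.18626516,  0.10047099]))
True
29.1667 [-3.49547001  2.20328234  1.68911611] [ 0.01134894 -0.1872486   0.098628  ]
0.8 [292.1413237  296.16142271]
0.9 [276.88390085 291.29000945]
1.0 [262.78873467 285.24166052]
```

View pics/wrist6.png

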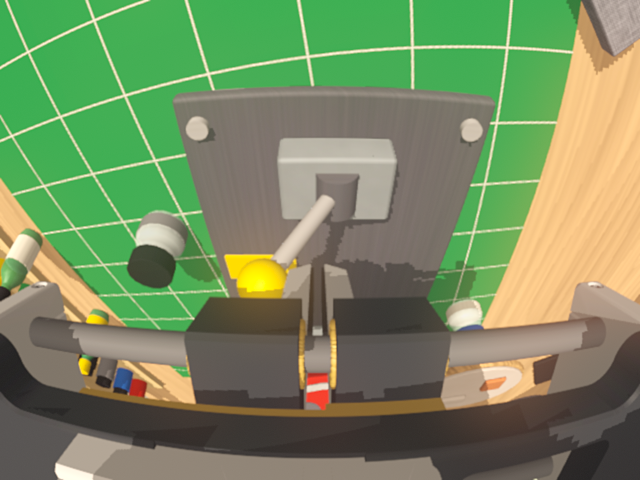

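```bash
python3 - <<'E'
from turn import *
z0=.105; y0=-.205; back=.009
def P(x,b=back,dz=0): return W(p,np.array([x,y0,z0+dz])+b*OUT)
print(robot.move_linear(P(.017),velocity=.02,frame=R,threshold=10),read()[1:])
robot.move_linear(P(-.04),velocity=.1,frame=R)
robot.move_linear(P(-.05,.16),velocity=.15,frame=R)
cc=robot.camera_info("wrist");im=robot.grab_frame("wrist")[:,:,::-1]; cv2.imwrite("pics/wrist7.png",im)
for l in(.8,.9,1.): print(l,wproj(cc,W(p,tip(l))))
for q in(2.1,2.25,2.4): print(q,wproj(cc,W(p,knob(q,.052))))
im=robot.grab_frame("top")[:,:,::-1]; cv2.imwrite("pics/top7.png",im)
cv2.imwrite("pics/top7c.png",cv2.resize(im[215:335,195:385],None,fx=4.2,fy=4.2,interpolation=cv2.INTER_CUBIC))
im=robot.grab_frame("scene")[:,:,::-1]; cv2.imwrite("pics/scene7.png",im)
cv2.imwrite("pics/scene7c.png",cv2.resize(im[145:345,250:480],None,fx=3,fy=3,interpolation=cv2.INTER_CUBIC))
for l in(.8,1.): print(l,(proj("scene",W(p,tip(l)))-[250,145])*3)
for q in(2.1,2.25,2.4): print(q,(proj("scene",W(p,knob(q,.052)))-[250,145])*3)
print(robot.get_state()['time'])
E
```

```text
True (array([-4.03501721,  0.55730536,  1.78178665]), array([ 0.01132712, -0.18762202,  0.098128  ]))
0.8 [233.61119132 231.39708193]
0.9 [225.90732291 229.15369861]
1.0 [218.84659445 226.35643296]
2.1 [290.52889081 348.12850376]
2.25 [296.59124355 351.00840422]
2.4 [302.07691936 354.56073407]
0.8 [[112.57437884 322.23319738]]
1.0 [[109.21387263 339.47364495]]
2.1 [[284.72447868 262.55091327]]
2.25 [[289.3891027  255.97090754]]
2.4 [[294.87333085 249.47191492]]
31.4833
```

View pics/wrist7.png

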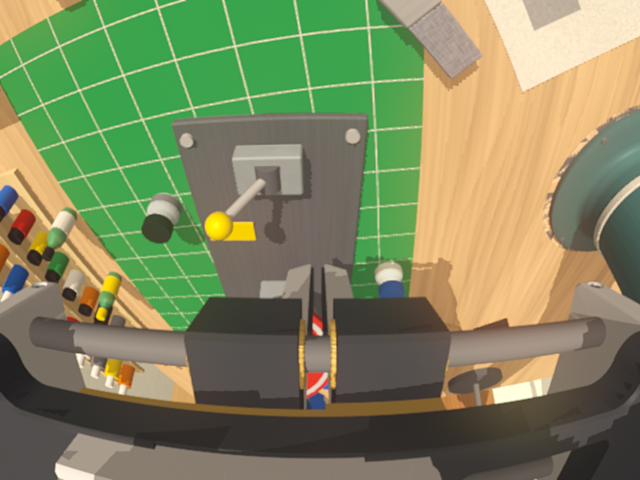

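View pics/scene7c.png

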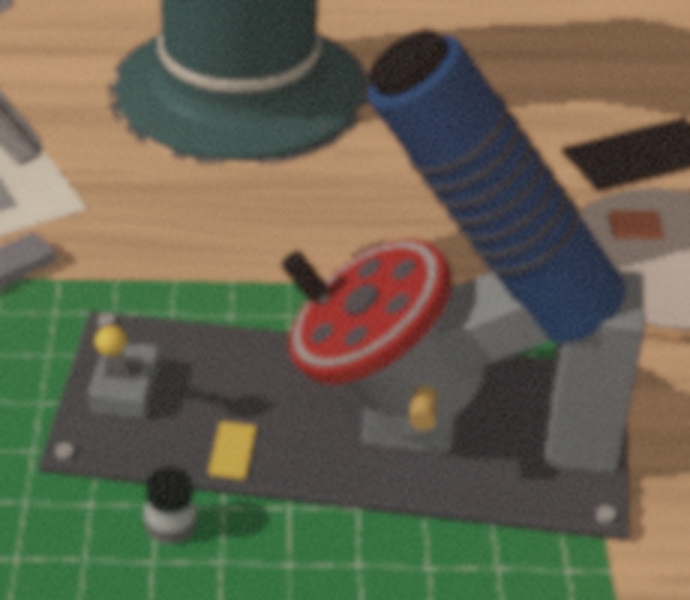

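View pics/top7.png

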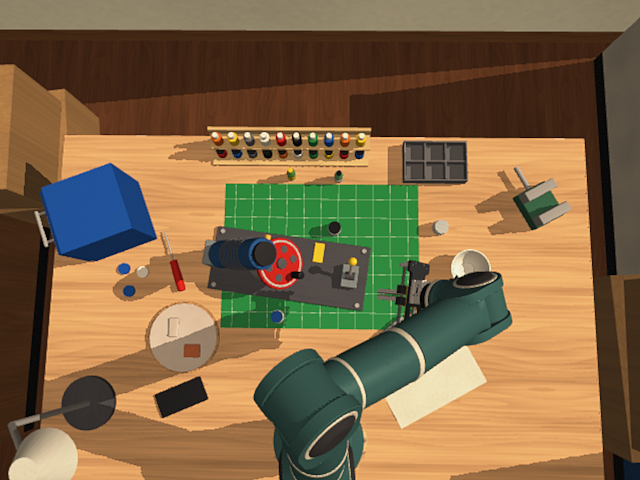

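```bash
python3 - <<'E'
from rig import robot
print(robot.get_state()['force']); robot.sign_off()
E
```

```text
[-0.25438142 -0.61550654  0.31947175]
the job is handed in; nothing more can be done
```

The compressor is parked just past top dead centre (TDC) with the lock lever fully over. I handed the job in at about 31.5 s of the 58 s allowed.

- **Flywheel:** I gripped the black knob along the leaning axle and turned the wheel clockwise. The force while pausing peaked at about 11 N near 1.3 rad, then fell away. TDC showed at about 2.09 rad. To confirm it I made two small reversals of about 0.06 rad each, one near TDC and one near the stopping point. I left the wheel at about 2.24 rad, roughly 0.15 rad past TDC, and let go. In the pictures just after release and after the lever move, the knob was still at about 2.25 rad.
- **Lever:** With my hand off the wheel, I pushed the lever over with the closed fingers until the force rose at the stop. I pushed again to make sure, and it went no further. Its ball matches position 1.0 in both the wrist and scene pictures.
- **Last checks:** The force on the tool was back to zero with nothing touched, and the jars, bottles and tools I could see in the last pictures were where they started.
- **Disagreement:** The wrist camera and the fixed cameras differed by about 2–3 mm on where the wheel is. That did not affect the grip or the lever push.

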